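# Set a charcoal block at its spacer beside the bench kiln

## Task

Lower the hinged hood of the little bench kiln until it is fully closed, then stand the red-handled brass spacer on the board in the gap between the kiln and a charcoal block, on whichever side the gap is wide enough for it, about midway along the kiln, and let go of it. Leave the other block where it is. Gently push the block beside the spacer, from its outer side, until kiln, spacer and block are flush against one another, and finish while still holding the block pressed there with the fingertips.

Things in the scene. Friction and masses are not known exactly. Their poses are not given: they have to be found in the camera images.
- board: Pale fixed hearth board lying on the bench, 160 (x) x 270 (y) x 8 mm thick. Origin: centre of its underside. Kiln and both blocks stand on its top.
- kiln: Small kiln fixed on the board: dark base, aluminium hood hinged at its far end. Origin: centre of its underside, on the board's top. x points away from the robot to the hinge, y to block_left, z up. The closed hood spans x -50 to +50 mm, its flat side walls at y -30 and +30 mm reach from 2 mm above the board to its flat top at 28 mm; a black lip sticks out 16 mm in front.
- hood (a joint): Angle of the hood (rad): 0 fully closed (hard stop), growing as the front rises, up to 1.3. Stiff friction hinge with no spring: it stays where it is left; about 2 to 3 N at the front moves it.
- hood_hinge (a point): Hinge axis of the hood, at the far end, level with the hood's top face (28 mm above the board); the axis runs along the kiln's y. The flat outer face of the hood's top passes through this axis.
- hood_front (a point): Middle of the front top edge of the hood, on the outer face, 101 mm from the hinge axis; moves with the hood.
- block_left: Loose dark charcoal block, 60 mm across the gap (own x), 80 mm along the kiln (own y), 22 mm high, 0.15 kg, flat on the board on the kiln's +y (left) side, within 0.04 rad of parallel. Gap between it and the closed hood's side wall: on one side of the kiln about 21 to 24 mm, on the other 9 to 12 mm; which varies. Origin: centre of its underside.
- block_right: Loose dark charcoal block, 60 mm across the gap (own x), 80 mm along the kiln (own y), 22 mm high, 0.15 kg, flat on the board on the kiln's -y (right) side, within 0.04 rad of parallel. Gap between it and the closed hood's side wall: on one side of the kiln about 21 to 24 mm, on the other 9 to 12 mm; which varies. Origin: centre of its underside.
- spacer: Loose spacer standing on the bench: brass plate 56 (x) x 16 (y, the thickness) x 29 mm high with a red grip on top, 26 (x) x 12 (y) mm, from 29 to 56 mm height. Origin: centre of its underside. 0.14 kg. It is taken by the red grip, across the 12 mm. It fits only a gap wider than 16 mm, its thickness across the gap.
- tin: Round brass-coloured screw tin, 68 mm across, 31 mm high, a bystander; origin: centre of its underside.
Things that resemble listed ones, but are neither listed nor needed, are in the scene too. Leave any turquoise look-alike of the spacer alone.

How it is judged:
By the outcome, as a careful person would: the job done as asked, in the order asked, and still so for the second after the job is handed in, while the arm keeps its last pose, push and grip.
It also fails if it takes over 69 s, if anything falls off the work surface, if the arm or the gripper's body presses on something with over 40 N, if the wrist force passes 120 N, or if a joint passes its speed limit or range.

## Robot

A 6-joint arm with a two-finger parallel gripper is mounted at the origin on a cart in front of the work surface, level with it; the furniture and walls round the work are solid. World frame = base frame: x ahead of the robot, y to its left, z up, the work surface at z = 0. Lengths are in m, angles in degrees, forces in N, time in s.
With the tool pointing down it reaches from about 0.325 to 0.9 m from the base axis. Payload 6.1 kg.
Tool frame: the origin (TCP) lies on the mounting face of the last link; the fingertips stand 182 mm ahead of it and the grasp point (between the pads) lies 164 mm ahead of it (arm.hold_point_z is the distance from the TCP to the grasp point, in m); z points along the fingers, y is the line along which they close (so a half turn about z gives the same grasp; the last joint's range is limited). The gripper opens to 87 mm and grips with 3 to 60 N. Pads are 19 mm wide; open, the fingers measure 117 mm over their backs; the gripper's body (75 mm by 190 mm) begins 51 mm behind the grasp point.
Start: joints at [-71.052, 12.628, 87.462, -0, 79.91, -7.225], TCP at [0.276, -0.561, 0.405] pointing down, gripper open.
Joint ranges: [-170.65, 170.65], [-52.31, 119.04], [5.05, 147.46], [-71.25, 251.25], [11.57, 151.72], [-153.62, 153.62]. Speed limits (degrees/s): [147.25, 147.25, 172.46, 180, 180, 180].

## Interface

Orientations are given as [roll, pitch, yaw] about the fixed x, y, z axes, in that order (R = Rz(yaw) Ry(pitch) Rx(roll)).
In Python, from cell import arm, eyes gives the robot as it stands. Calls block until the motion is done:
- arm.goto(position, orientation): joint-space move of the TCP to a pose.
- arm.movel(position, attitude=None, speed=0.15): straight line of the TCP; attitude=None keeps the orientation; speed is the mean speed in m/s.
- arm.move_joints(angles): joint-space move.
- arm.set_gripper(opening, effort=None): finger opening in m; effort is the grip in N (None keeps the last); returns when the fingers have stopped.
- arm.sleep(seconds).
- arm.inverse_kinematics(position, orientation): joint angles nearest the present ones, or None.
- arm.get_state(): the state.
- eyes.read_camera(name): name is "scene" or "top"; returns a dict with "img" (400x640x3 uint8, red, green, blue), "depth" (400x640 float32, m along the optical axis (not along the pixel's ray), 0 where there is no reading), "vertical_fov" (degrees; the focal length in pixels is half the picture's height over the tangent of half this angle, whatever the lens; pixels are square), "cx", "cy" (the principal point, pixels), "R" (3x3) and "t" (3): a world point X has camera coordinates R X + t. Camera axes: x right, y down, z forward; pixel columns grow to the right and rows downward; lengths in m; the calibration is good to about 2 mm. A picture is of the moment at which its call begins.
A pose or a line that the arm cannot do raises arm.PlanningError and nothing moves.
- arm.finish_job(): hands the job in; it is judged then, once.
The state is a dict: "time": time; "qpos": joint angles; "joint_vel": joint speeds; "joint_torque": joint torques, N m; "position": TCP position; "tool_rot": TCP orientation; "wrist_force": force on the tool from outside, world axes, zero at the start; "torque": the same for the moment, N m; "finger_gap": finger opening in m; "gripper_force": force on a finger pad.
Only numpy, scipy, OpenCV 4.12 (cv2) and the standard library are available. Lean on these libraries where they do the work, as an engineer would, in place of code of your own. Each camera call takes 0.05 s, during which the arm holds its last target. There are 200 camera calls.

## Working session

There is one attempt and no reset: what is moved stays moved. The work goes in short steps, each a Python script; the robot and the scene stay as the last script left them, time stands still between calls to the robot, and variables do not carry over. Pictures are saved under pics/ and viewed, at most 10 in all, crops included, and the job is handed in when it is done.

```bash
mkdir -p pics; ls; cat > h.py <<'E'
import numpy as np, cv2
from cell import arm, eyes
def cam(n):
    c=eyes.read_camera(n); c['f']=200/np.tan(np.radians(c['vertical_fov']/2)); return c
def pts(c):
    v,u=np.mgrid[0:400,0:640]; d=c['depth']
    P=np.stack([(u-c['cx'])/c['f']*d,(v-c['cy'])/c['f']*d,d],-1)
    return (P-c['t'])@c['R']
def ray(c,u,v,z):
    d=c['R'].T@np.array([(u-c['cx'])/c['f'],(v-c['cy'])/c['f'],1]); o=-c['R'].T@c['t']
    return o+d*(z-o[2])/d[2]
def save(c,name,box=None,s=1):
    im=c['img'][...,::-1]
    if box: im=im[box[1]:box[3],box[0]:box[2]]
    cv2.imwrite('pics/'+name,cv2.resize(im,None,fx=s,fy=s,interpolation=cv2.INTER_CUBIC))
E
python3 - <<'E'
from h import *
for n in('top','scene'):
    c=cam(n); save(c,n+'0.png'); np.savez('pics/'+n+'0.npz',**c)
    print(n,c['f'],c['cx'],c['cy'],-c['R'].T@c['t'],c['R'].round(3).tolist(),(c['depth']>0).mean())
print(arm.get_state())
E
```

```text
pics
top 501.1065721583559 315.95846399909993 193.08406375022344 [0.14561873 0.18541933 1.59272894] [[0.066, -0.998, -0.001], [-0.977, -0.065, -0.205], [0.204, 0.014, -0.979]] 0.9960078125
scene 366.30529445867194 315.64603011042146 201.9062422270938 [-0.11820868  0.57897703  0.57698229] [[-0.529, -0.849, 0.005], [-0.519, 0.319, -0.793], [0.672, -0.422, -0.609]] 0.9960234375
{'time': 0.1, 'qpos': array([-7.10525276e+01,  1.26713982e+01,  8.75191765e+01, -1.19825083e-03,
        7.99125302e+01, -7.22541395e+00]), 'joint_vel': array([-0.05514142, -0.0543493 , -0.11927126,  0.06432857,  0.12134697,
       -0.04192951]), 'joint_torque': array([ 1.66812926e-03, -4.95946026e+01, -3.88519049e+01,  7.01168901e-02,
        5.14514744e-02, -4.72864338e-05]), 'position': array([ 0.27558416, -0.56068595,  0.40373939]), 'tool_rot': array([-1.79897566e+02, -1.17978450e-02,  2.61730867e+01]), 'wrist_force': array([-0.45247029,  0.16011621, -0.47196897]), 'torque': array([ 0.0369676 ,  0.0157173 , -0.04506801]), 'gripper_force': 0.0, 'finger_gap': 0.08684302781041431}
```

View pics/top0.png

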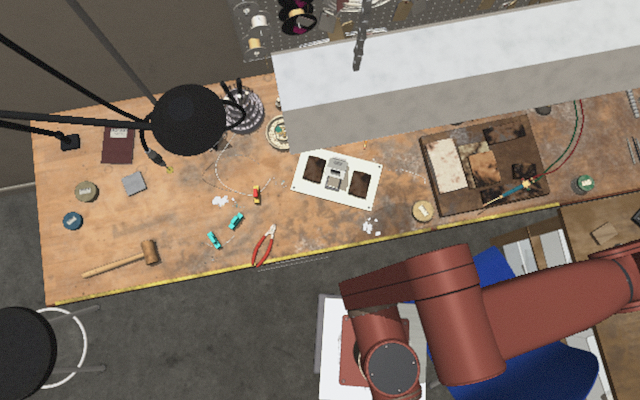

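View pics/scene0.png

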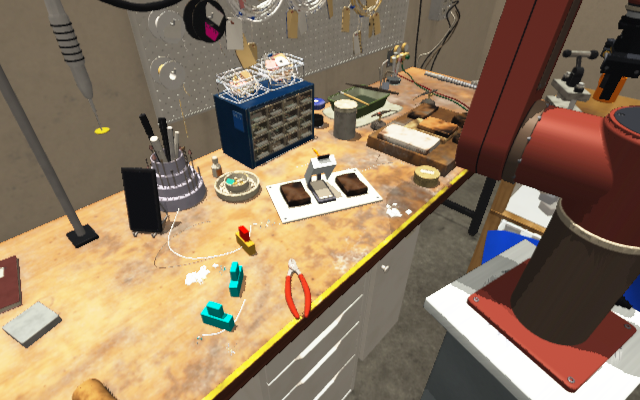

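The top view shows the board at about (337,178), with the kiln at (336,172) and the blocks at (315,168) and (359,184). The red spacer is at (256,195), and the turquoise decoys are at (236,221) and (214,240). Next I'll measure.

```bash
python3 - <<'E'
import numpy as np,cv2
from h import pts,ray
T=dict(np.load('pics/top0.npz'));S=dict(np.load('pics/scene0.npz'))
def rect(P,m,name):
    q=P[m][:,:2]*1000
    (c,s,a)=cv2.minAreaRect(q.astype(np.float32)); print(name,m.sum(),np.array(c).round(1),np.array(s).round(1),round(a,2))
def big(m):
    n,l,st,_=cv2.connectedComponentsWithStats(m.astype(np.uint8)); o=np.argsort(-st[1:,4])+1; return [(l==i) for i in o[:4]]
for n,c in(('top',T),('scene',S)):
    P=pts(c); hsv=cv2.cvtColor(c['img'],cv2.COLOR_RGB2HSV); H,s,V=[hsv[...,i].astype(int) for i in range(3)]
    v,u=np.mgrid[0:400,0:640]
    box=(u>285)&(u<390)&(v>140)&(v<215) if n=='top' else (u>262)&(u<385)&(v>145)&(v<225)
    white=box&(s<60)&(V>170)&(abs(P[...,2]-.008)<.006)
    for m in big(white)[:1]: rect(P,m,n+' board'); print('z',np.median(P[m][:,2]))
    dark=box&(V<95)&(P[...,2]>.02)&(P[...,2]<.04)
    for m in big(dark)[:3]: rect(P,m,n+' dark'); print('  z',np.median(P[m][:,2]), 'px',u[m].mean().round(1),v[m].mean().round(1))
    sb=(u>240)&(u<275)&(v>180)&(v<210) if n=='top' else (u>228)&(u<262)&(v>215)&(v<260)
    red=sb&((H<6)|(H>174))&(s>180)&(V>120)
    if red.any(): rect(P,red,n+' red'); print('  z',np.percentile(P[red][:,2],[5,50,95]).round(4))
    br=sb&(H>18)&(H<32)&(s>150)&(P[...,2]>.01)
    if br.any(): rect(P,br,n+' brass'); print('  z',np.percentile(P[br][:,2],[5,50,95]).round(4))
a=cv2.resize(T['img'][145:215,240:390],None,fx=5,fy=5,interpolation=cv2.INTER_CUBIC)
b=cv2.resize(S['img'][140:255,225:385],None,fx=4.69,fy=4.69,interpolation=cv2.INTER_CUBIC)
cv2.imwrite('pics/c1.png',a[...,::-1]);cv2.imwrite('pics/c2.png',b[...,::-1])
P=pts(T); 
for (x,y) in [(700,80),(310,140),(350,100)]: print('shelf',P[y,min(x,639)].round(3))
E
```

```text
top board 1980 [536.9 145.4] [271.5 166. ] 78.72
z 0.008424793405022269
top dark 283 [511.2  71.7] [56.2 80.8] 78.89
  z 0.029830275123948022 px 360.3 183.4
top dark 269 [551.2 220. ] [55.7 79.9] 77.71
  z 0.029982401134346505 px 315.1 168.4
top dark 1 [512.3 133.1] [0. 0.] 0.0
  z 0.02026564383821434 px 340.0 183.0
top red 5 [453.7 394.2] [17.1  1.3] 2.99
  z [0.0325 0.0361 0.0517]
scene board 2067 [537.2 145.1] [275.8 170. ] 79.63
z 0.009243575406961795
scene dark 205 [511.4  75.9] [56.8 75.7] 79.92
  z 0.02911086392584539 px 349.8 183.7
scene dark 131 [541.2 241.8] [89.5 43.2] 27.78
  z 0.026517267347239276 px 293.1 198.4
scene dark 89 [567.3 216.6] [46.  38.9] 75.63
  z 0.030860939668346715 px 296.2 185.7
scene red 70 [454.8 400.4] [24.6 11.2] 11.39
  z [0.0367 0.056  0.0582]
scene brass 164 [178.4 477.7] [ 34.2 625.9] 74.27
  z [0.0115 0.0252 0.0311]
shelf [ 0.397 -0.145  1.091]
shelf [0.306 0.203 1.094]
shelf [0.337 0.165 1.131]
```

View pics/c1.png

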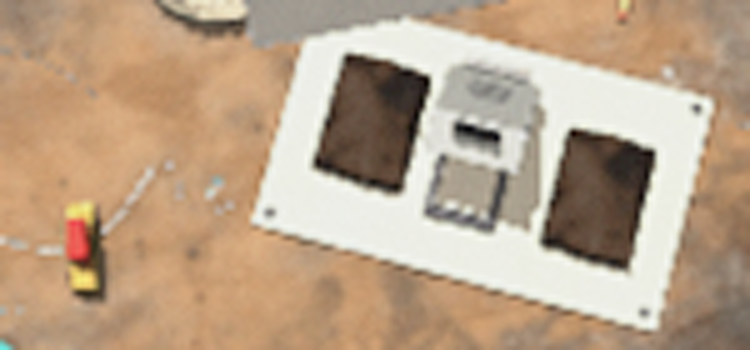

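View pics/c2.png

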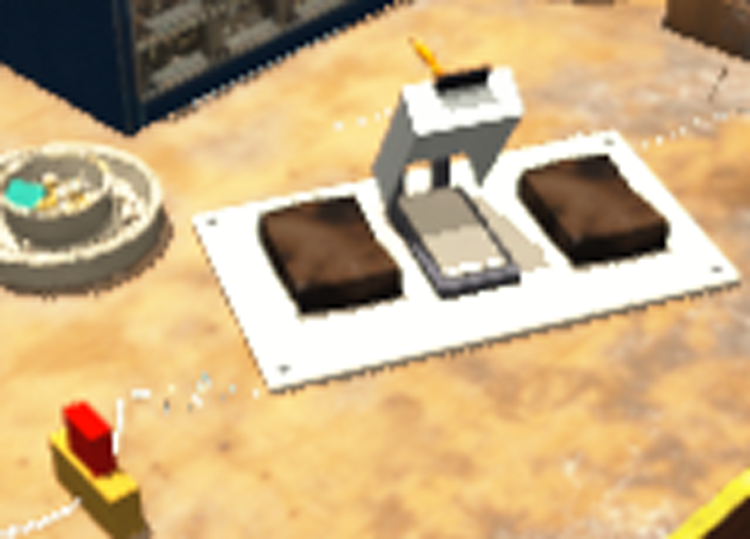

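The crops show the hood open at a steep angle. The wide gap is on the right (-y) side, and the spacer stands upright with its red grip at about 10° yaw. One more measurement for the hood angle, the kiln's position and the clearances.

```bash
python3 - <<'E'
import numpy as np,cv2
from h import pts,ray
T=dict(np.load('pics/top0.npz'));S=dict(np.load('pics/scene0.npz'))
np.set_printoptions(suppress=True,precision=1)
yaw=np.radians(-11.3); ex=np.array([np.cos(yaw),np.sin(yaw)]); ey=np.array([-ex[1],ex[0]]); B=np.array([.537,.1453])
for n,c in(('top',T),('scene',S)):
    P=pts(c); hsv=cv2.cvtColor(c['img'],cv2.COLOR_RGB2HSV); Hh,s,V=[hsv[...,i].astype(int) for i in range(3)]
    L=np.stack([(P[...,:2]-B)@ex,(P[...,:2]-B)@ey,P[...,2]],-1)*1000
    m=(abs(L[...,1])<45)&(abs(L[...,0])<90)&(L[...,2]>42)&(L[...,2]<200)
    q=L[m]; print(n,'hood',len(q),np.percentile(q,[1,50,99],axis=0))
    mid=q[abs(q[:,1]-np.median(q[:,1]))<25]
    for z in range(45,150,8):
        k=mid[abs(mid[:,2]-z)<4]
        if len(k): print(z,len(k),k[:,0].min(),k[:,0].max(),np.percentile(k[:,1],[0,100]))
    base=(abs(L[...,1])<45)&(L[...,0]<0)&(L[...,0]>-90)&(L[...,2]>11)&(L[...,2]<40)
    q=L[base]; print('base',len(q),np.percentile(q,[1,50,99],axis=0))
    for x0 in(60,100,150,200): # obstacles behind
        o=(abs(L[...,1])<130)&(L[...,0]>x0)&(L[...,0]<x0+50)&(L[...,2]>-20)&(L[...,2]<900); print('behind',x0,L[o][:,2].max() if o.any() else None)
    rt=((Hh<8)|(Hh>172))&(s>150)&(V>90)&(np.hypot(P[...,0]-.455,P[...,1]-.4)<.04)&(P[...,2]>.049)
    if rt.sum()>3:
        r=cv2.minAreaRect((P[rt][:,:2]*1000).astype(np.float32)); print('redtop',rt.sum(),r,P[rt].mean(0)*1000)
    br=(Hh>18)&(Hh<34)&(s>130)&(np.hypot(P[...,0]-.455,P[...,1]-.4)<.045)&(P[...,2]>.023)&(P[...,2]<.035)
    if br.sum()>3: r=cv2.minAreaRect((P[br][:,:2]*1000).astype(np.float32)); print('brass',br.sum(),r)
    al=(((Hh<8)|(Hh>172))&(s>150)|br)&(np.hypot(P[...,0]-.455,P[...,1]-.4)<.045)&(P[...,2]>.02); r=cv2.minAreaRect((P[al][:,:2]*1000).astype(np.float32)); print('all',al.sum(),r)
E
```

```text
top hood 352 [[-30.1 -22.6  42.9]
 [ -4.5   6.9 107.6]
 [ 46.8  36.4 131.4]]
45 17 38.95954345802694 50.107377403252244 [-16.2  30.5]
53 12 31.896324526767813 40.07596645676493 [-13.2  26.1]
61 15 26.335300780321496 35.495514829332755 [-17.1  31.1]
69 15 23.826346765472614 30.729597246528392 [-15.   29.9]
77 15 17.67111571541837 24.60041005059081 [-15.9  25.6]
85 13 12.778577498946195 19.3119410914601 [-13.9  28.4]
93 19 7.695228699368414 14.860565208063793 [-17.8  31.2]
101 24 -29.517135649360338 8.856133182451275 [-17.7  31.9]
109 67 -30.529459339992123 2.8263142814201103 [-17.   30.7]
117 59 -30.202873308000793 -0.9706702838700436 [-17.7  31.5]
125 26 -21.301273115905904 -7.146487853413057 [-17.6  31.5]
133 9 -21.20142743523392 -15.798194893064627 [-7.7 20.9]
141 1 -22.692209694107067 -22.692209694107067 [10.3 10.3]
base 312 [[-82.7 -43.4  11. ]
 [-36.2   3.8  16.9]
 [ -8.1  43.1  27.6]]
behind 60 19.984344694219352
behind 100 15.155080566245173
behind 150 8.458062407565908
behind 200 None
redtop 24 ((455.0061950683594, 398.44482421875), (8.716588973999023, 23.477733612060547), 88
[... 701 characters left out ...]
4569781525 -5.77754926391011 [-16.7  32.5]
125 25 -18.421377226847486 -6.773509755542356 [-13.4  22.5]
133 20 -21.825913504072936 -15.15736680116793 [-6.5 21.4]
base 289 [[-66.2 -43.6  11.1]
 [-30.1   9.7  19.5]
 [ -0.6  40.8  24.5]]
behind 60 11.616815852788893
behind 100 3.9991919323586815
behind 150 187.35362860757314
behind 200 247.0134180696131
redtop 62 ((454.7822265625, 400.4197082519531), (24.631263732910156, 11.214735984802246), 11.394432067871094) [453.9 400.7  55.4]
brass 92 ((455.6653137207031, 403.47607421875), (55.99009704589844, 16.384735107421875), 17.197999954223633)
all 202 ((455.9394226074219, 402.8529357910156), (55.80817413330078, 16.494991302490234), 15.569551467895508)
```

```bash
cat >> h.py <<'E'
YAW=-11.3; B=np.array([.537,.1453]); KY=.007
def fr(yaw=None):
    a=np.radians(YAW if yaw is None else yaw); ex=np.array([np.cos(a),np.sin(a)]); return ex,np.array([-ex[1],ex[0]])
def w(x,y,z):   # board-frame (m) tip point -> TCP
    ex,ey=fr(); p=B+x*ex+y*ey; return [p[0],p[1],z+.182]
def F(): return arm.get_state()['wrist_force'].round(1)
E
python3 - <<'E'
from h import *
arm.set_gripper(0.0,20)
arm.goto(w(.05,KY,.25),[180,0,YAW]); 
arm.movel(w(.05,KY,.105),speed=.2); f0=F(); print(f0,arm.get_state()['time'])
r=.085
for a in np.arange(1.05,-.001,-.07):
    x=.05-r*np.cos(a)+.0095; z=.036+r*np.sin(a)
    try: arm.movel(w(x,KY,z),speed=.06)
    except arm.PlanningError as e: print('plan',e); break
    f=F()-f0; print(round(a,2),f)
    if np.linalg.norm(f)>25: break
z=.036
for i in range(8):
    f=F()-f0
    if f[2]>10: break
    z-=.0007; arm.movel(w(-.0255,KY,z),speed=.02)
print(z,F()-f0,arm.get_state()['position'],arm.get_state()['time'])
E
```

```text
[ 0.5 -0.7 -0.5] 5.2167
1.05 [-0.5  0.1  0.4]
0.98 [-0.1  0.   0.9]
0.91 [0.  1.4 0.1]
0.84 [-0.9  1.6  0.1]
0.77 [-0.2  0.4  0.2]
0.7 [-0.9  0.8  0.3]
0.63 [-0.8  0.5  0.9]
0.56 [-0.4  0.1  0.2]
0.49 [-1.3  0.5  1.2]
0.42 [-0.5  0.5  0.3]
0.35 [-0.9  0.8  1. ]
0.28 [-0.9  0.6  0.2]
0.21 [-0.5  0.5 -0.2]
0.14 [-1.1  0.   0.7]
0.07 [-0.9  0.8  0.3]
-0.0 [0.4 1.1 4.5]
0.0353 [-1.7  0.  10.1] [0.5140275  0.15727975 0.21846123] 9.9167
```

```bash
python3 - <<'E'
from h import *
arm.movel(w(-.0255,KY,.10),speed=.25)
arm.goto([.35,-.35,.42],[180,0,YAW]); arm.set_gripper(.05,20)
for n in('top','scene'):
    c=cam(n); np.savez('pics/'+n+'1.npz',**c)
    P=pts(c); ex,ey=fr(); L=np.stack([(P[...,:2]-B)@ex,(P[...,:2]-B)@ey,P[...,2]],-1)*1000
    hsv=cv2.cvtColor(c['img'],cv2.COLOR_RGB2HSV); H,s,V=[hsv[...,i].astype(int) for i in range(3)]
    inb=(abs(L[...,0])<75)&(abs(L[...,1])<130)
    def lines(m,nm):
        q=L[m]; print(n,nm,len(q),'zmed',np.median(q[:,2]).round(1),cv2.minAreaRect(q[:,:2].astype(np.float32)))
    lines(inb&(abs(L[...,1]-7)<40)&(L[...,2]>33)&(L[...,2]<42),'hood')
    k=inb&(abs(L[...,1]-7)<25)&(abs(L[...,0])<45)&(L[...,2]>28); A=np.c_[L[k][:,0],np.ones(k.sum())]; print('slope',np.linalg.lstsq(A,L[k][:,2],rcond=None)[0])
    for sg,nm in((1,'bl'),(-1,'br')): lines(inb&(sg*L[...,1]>40)&(L[...,2]>24)&(L[...,2]<36),nm)
    for x in (-25,0,25):  # z profile across gap
        for lo,hi in((-110,-15),(30,110)):
            m=inb&(abs(L[...,0]-x)<4)&(L[...,1]>lo)&(L[...,1]<hi); q=L[m]; q=q[np.argsort(q[:,1])]
            low=q[(q[:,2]<14)]; low=low[(abs(low[:,1]-7)<75)]
            if len(low): print('  gap x',x,low[:,1].min().round(1),low[:,1].max().round(1))
a=np.load('pics/top1.npz')['img'][140:220,285:390]; b=np.load('pics/scene1.npz')['img'][140:230,255:385]
a=cv2.resize(a,(600,457),interpolation=cv2.INTER_CUBIC)
cv2.imwrite('pics/c3.png',a[...,::-1]); print(arm.get_state()['time'])
E
```

```text
top hood 480 zmed 37.0 ((-7.5373382568359375, 7.129873275756836), (60.035091400146484, 122.38740539550781), 89.86802673339844)
slope [4.21773489e-03 3.69066503e+01]
top bl 395 zmed 30.2 ((-0.43976593017578125, 77.55108642578125), (58.66860580444336, 80.62822723388672), 89.61982727050781)
top br 406 zmed 30.5 ((-11.318157196044922, -75.84175109863281), (79.97427368164062, 58.56081008911133), 1.5588780641555786)
  gap x -25 -45.8 -24.6
  gap x -25 39.2 46.2
  gap x 0 -45.5 -24.2
  gap x 0 39.7 45.8
  gap x 25 -45.2 -25.5
  gap x 25 38.6 45.9
scene hood 624 zmed 37.2 ((-5.401309967041016, 7.840127944946289), (60.88105773925781, 123.66934967041016), 89.29876708984375)
slope [5.88240253e-04 3.73717829e+01]
scene bl 456 zmed 30.7 ((1.5921707153320312, 78.78141784667969), (81.34645080566406, 57.991153717041016), 1.9401153326034546)
scene br 421 zmed 30.5 ((-9.21091079711914, -75.78594207763672), (81.50811767578125, 60.45108413696289), 0.6718025207519531)
  gap x -25 -47.4 -34.9
  gap x -25 36.1 42.5
  gap x 0 -46.0 -39.5
  gap x 0 37.2 39.1
  gap x 25 -46.5 -40.6
  gap x 25 36.5 42.6
13.4667
```

View pics/c3.png

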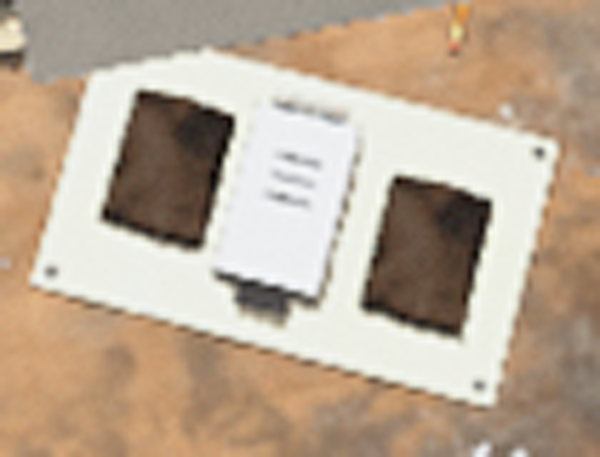

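Hood measured flat, so it is closed. The gap on the right is about 23 mm (board y from -46 to -22.6). Next I'll pick the spacer.

```bash
python3 - <<'E'
from h import *
p=[.4546,.400]
arm.set_gripper(.05,25)
arm.goto([*p,.182+.12],[180,0,10.5]); f0=F()
arm.movel([*p,.182+.033],speed=.12); print('down',F()-f0)
arm.set_gripper(0,25); s=arm.get_state(); print(s['finger_gap'],s['gripper_force'],s['position'],s['time'])
arm.movel([*p,.182+.14],speed=.15); s=arm.get_state(); print(s['finger_gap'],F()-f0)
arm.goto(w(0,-.0343,.16),[180,0,YAW]); arm.movel(w(0,-.0343,.078),speed=.12)
s=arm.get_state(); print(s['finger_gap'],s['position'],s['tool_rot'],s['time'])
c=cam('scene'); np.savez('pics/s2.npz',**c); save(c,'s2.png',(255,120,385,220),5); c=cam('top'); np.savez('pics/t2.npz',**c)
E
```

```text
down [-1.3  0.6 -0.7]
0.011531444214034046 24.987544377800077 [0.45459698 0.39996958 0.21502562] 18.0
0.011788361742619382 [-0.2  1.3 -3. ]
0.01173707675047791 [0.53070121 0.11193786 0.26067989] [-1.79982755e+02 -6.62452255e-02 -1.12732561e+01] 20.85
```

View pics/s2.png

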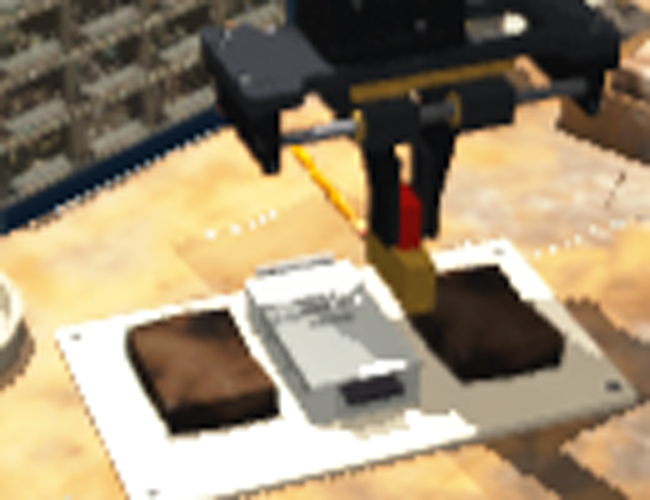

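The picture shows the spacer held upright above the right gap, its front bottom edge near crop pixel (420,312), and the hood closed. I'll measure its lateral position from depth and then lower it with a force guard.

```bash
python3 - <<'E'
from h import *
c=dict(np.load('pics/s2.npz')); P=pts(c); ex,ey=fr(); L=np.stack([(P[...,:2]-B)@ex,(P[...,:2]-B)@ey,P[...,2]],-1)*1000
hsv=cv2.cvtColor(c['img'],cv2.COLOR_RGB2HSV); H,s,V=[hsv[...,i].astype(int) for i in range(3)]
m=(H>15)&(H<35)&(s>120)&(abs(L[...,0])<50)&(abs(L[...,1]+34)<25)&(L[...,2]>42)&(L[...,2]<78)
q=L[m]; print(len(q),np.percentile(q,[2,50,98],axis=0).round(1))
fr_=q[q[:,0]<-24]; print('front',len(fr_),fr_[:,1].min(),fr_[:,1].max()); l=q[q[:,1]>-29]; print('leftface',len(l),np.polyfit(l[:,0],l[:,1],1))
f0=F(); z=.078; ok=True
for z in [.055,.048,.045,.0435]+list(np.arange(.043,.038,-.0005)):
    arm.movel(w(0,-.0343,z),speed=.05); f=F()-f0
    if np.linalg.norm(f)>4: print('contact',z,f); break
print(z,f,arm.get_state()['position'],arm.get_state()['time'])
E
```

```text
131 [[-25.7 -40.   49.5]
 [-19.6 -25.9  63. ]
 [ 26.9 -24.1  76.6]]
front 27 -39.33183268634495 -24.03436384203041
leftface 81 [ 2.05204821e-02 -2.53005609e+01]
contact 0.040499999999999994 [-3.8  0.3  5.5]
0.040499999999999994 [-3.8  0.3  5.5] [0.5303632  0.1116905  0.22302219] 23.85
```

Touched down at the board height as expected. Now releasing and moving to the outer side of the right block.

```bash
python3 - <<'E'
from h import *
arm.movel(w(0,-.0343,.041),speed=.02)
arm.set_gripper(.028); arm.movel(w(0,-.0343,.13),speed=.12); print(arm.get_state()['position'])
q=[(y,arm.inverse_kinematics(w(-.004,-.15,.13),[180,0,y])) for y in (YAW+90,YAW-90)]
cur=arm.get_state()['qpos']; q=[(np.abs(j-cur).max(),y) for y,j in q if j is not None]; y=min(q)[1]; print(q)
arm.goto(w(-.004,-.15,.13),[180,0,y]); arm.set_gripper(0,20)
c=cam('scene'); np.savez('pics/s3.npz',**c); save(c,'s3.png',(255,120,385,220),5); c2=cam('top'); np.savez('pics/t3.npz',**c2)
print(arm.get_state()['time'],arm.get_state()['tool_rot'])
ex,ey=fr()
for c in(c,c2):
    P=pts(c); L=np.stack([(P[...,:2]-B)@ex,(P[...,:2]-B)@ey,P[...,2]],-1)*1000
    hsv=cv2.cvtColor(c['img'],cv2.COLOR_RGB2HSV); H,s,V=[hsv[...,i].astype(int) for i in range(3)]
    n=(abs(L[...,0])<50)&(abs(L[...,1]+34)<25)&(L[...,2]>30)
    m=n&(H>15)&(H<35)&(s>120)&(L[...,2]<42); r=n&((H<8)|(H>172))&(s>150)&(L[...,2]>50)
    for k in(m,r):
        if k.sum()>4: print(k.sum(),np.percentile(L[k],[2,50,98],axis=0).round(1).tolist(),cv2.minAreaRect(L[k][:,:2].astype(np.float32)))
    b=(abs(L[...,0])<75)&(L[...,1]<-44)&(L[...,1]>-115)&(L[...,2]>24)&(L[...,2]<36); print('br',b.sum(),cv2.minAreaRect(L[b][:,:2].astype(np.float32)))
E
```

```text
[0.52988115 0.11163348 0.31117548]
[(np.float64(102.64324577891018), 78.7)]
28.075 [1.79998958e+02 7.75322380e-04 7.86994117e+01]
48 [[-25.4, -43.0, 31.5], [-17.1, -29.9, 37.7], [20.0, -24.7, 39.9]] ((-0.42091941833496094, -35.63069152832031), (50.94584274291992, 22.050048828125), 0.9490987062454224)
53 [[-11.1, -38.1, 50.3], [-5.0, -30.2, 61.3], [10.8, -26.9, 66.4]] ((-0.7703285217285156, -32.09672927856445), (23.30169105529785, 12.101898193359375), 2.990158796310425)
br 396 ((-9.211105346679688, -75.355224609375), (80.442138671875, 59.25074768066406), 1.655929446220398)
28 [[-27.6, -40.5, 31.3], [-15.0, -33.6, 37.9], [27.5, -27.0, 41.5]] ((-0.12259292602539062, -33.443931579589844), (56.03852844238281, 13.821405410766602), 1.694827914237976)
28 [[-13.1, -38.9, 57.7], [-0.9, -33.7, 63.6], [12.8, -28.7, 70.4]] ((-0.05737113952636719, -33.66527557373047), (26.47646141052246, 10.631064414978027), 0.7367367148399353)
br 400 ((-10.739700317382812, -75.86666870117188), (80.90071868896484, 59.18296432495117), 0.6653609871864319)
```

View pics/s3.png

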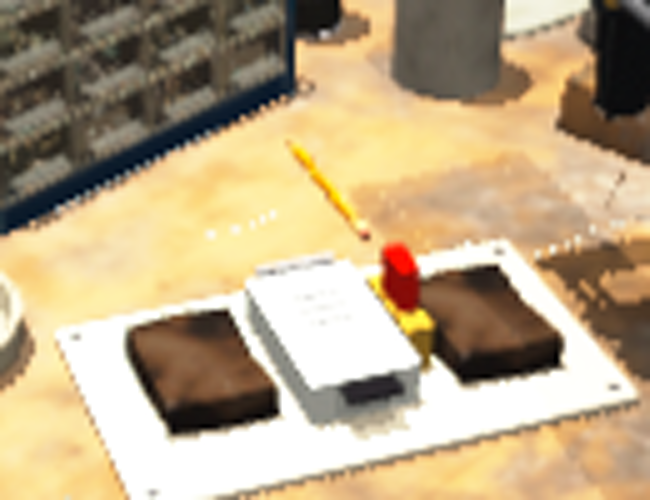

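The spacer stands upright in the right gap at board x≈0, y≈-33.6, and both blocks are undisturbed. Now the guarded push.

```bash
python3 - <<'E'
from h import *
ex,ey=fr(); X=-.004
arm.movel(w(X,-.128,.13),speed=.15); arm.movel(w(X,-.128,.014),speed=.12); f0=F()[:2]; print(f0,arm.get_state()['time'])
y=-.128; hist=[]
arm.movel(w(X,-.119,.014),speed=.03)
for y in np.arange(-.118,-.1005,.0005):
    arm.movel(w(X,y,.014),speed=.015); arm.sleep(.05)
    s=arm.get_state(); g=(s['wrist_force'][:2]-f0); fy=g@ey; py=(s['position'][:2]-B)@ey
    hist.append((round(y*1000,1),round(py*1000,1),round(-fy,1),round(g@ex,1)))
    if -fy>9: break
print(hist); print(arm.get_state()['time'])
c=cam('scene'); np.savez('pics/s4.npz',**c); c2=cam('top'); np.savez('pics/t4.npz',**c2)
a=cv2.resize(c['img'][130:220,265:385],(640,480),interpolation=cv2.INTER_CUBIC); cv2.imwrite('pics/s4.png',a[...,::-1])
for c in(c,c2):
    P=pts(c); L=np.stack([(P[...,:2]-B)@ex,(P[...,:2]-B)@ey,P[...,2]],-1)*1000
    hsv=cv2.cvtColor(c['img'],cv2.COLOR_RGB2HSV); H,s,V=[hsv[...,i].astype(int) for i in range(3)]
    n=(abs(L[...,0])<50)&(abs(L[...,1]+34)<25)&(L[...,2]>30)
    r=n&((H<8)|(H>172))&(s>150)&(L[...,2]>50)
    if r.sum()>4: print('red',np.percentile(L[r],[2,50,98],axis=0).round(1).tolist(),cv2.minAreaRect(L[r][:,:2].astype(np.float32)))
    b=(abs(L[...,0])<75)&(L[...,1]<-37)&(L[...,1]>-97)&(L[...,2]>24)&(L[...,2]<33); print('br',b.sum(),cv2.minAreaRect(L[b][:,:2].astype(np.float32)))
    b=(abs(L[...,0])<75)&(L[...,1]>40)&(L[...,1]<120)&(L[...,2]>24)&(L[...,2]<36); print('bl',b.sum(),cv2.minAreaRect(L[b][:,:2].astype(np.float32)))
    k=(abs(L[...,1]-7)<25)&(abs(L[...,0])<45)&(L[...,2]>28)&(L[...,2]<80); print('slope',np.polyfit(L[k][:,0],L[k][:,2],1))
E
```

```text
[0.1 0.2] 29.4917
[(np.float64(-118.0), np.float64(-118.0), np.float64(-0.1), np.float64(-0.2)), (np.float64(-117.5), np.float64(-117.6), np.float64(0.8), np.float64(-1.3)), (np.float64(-117.0), np.float64(-117.0), np.float64(0.8), np.float64(-0.0)), (np.float64(-116.5), np.float64(-116.5), np.float64(-0.2), np.float64(-0.1)), (np.float64(-116.0), np.float64(-116.0), np.float64(0.5), np.float64(0.0)), (np.float64(-115.5), np.float64(-115.5), np.float64(1.0), np.float64(-1.0)), (np.float64(-115.0), np.float64(-115.0), np.float64(1.6), np.float64(-0.6)), (np.float64(-114.5), np.float64(-114.5), np.float64(1.0), np.float64(0.9)), (np.float64(-114.0), np.float64(-114.0), np.float64(-0.0), np.float64(-0.2)), (np.float64(-113.5), np.float64(-113.5), np.float64(1.0), np.float64(-0.6)), (np.float64(-113.0), np.float64(-113.1), np.float64(1.5), np.float64(-0.2)), (np.float64(-112.5), np.float64(-112.5), np.float64(3.1), np.float64(-0.7)), (np.float64(-112.0), np.float64(-111.9), np.float64(2.7), np.float64(-0.2)), (np.float64(-111.5), np.float64(-111.5), np.float64(2.0), np.float64(0.2)), (np
[... 395 characters left out ...]
251924514770508)
br 376 ((-8.81936264038086, -67.68714904785156), (59.8498420715332, 79.36051940917969), 88.1742935180664)
bl 458 ((1.8312301635742188, 77.72028350830078), (81.13009643554688, 59.7266960144043), 0.16863012313842773)
slope [2.23320189e-03 3.72720693e+01]
red [[-12.8, -36.7, 55.8], [-1.7, -32.6, 64.9], [11.5, -28.4, 70.8]] ((-0.4173746109008789, -32.5170783996582), (25.395492553710938, 8.378064155578613), 0.670507550239563)
br 146 ((-10.849811553955078, -50.418540954589844), (79.33302307128906, 30.021068572998047), 8.6034517288208)
bl 400 ((-0.3191490173339844, 77.93731689453125), (58.96695327758789, 79.86174011230469), 89.74860382080078)
slope [-2.96287828e-03  3.65981819e+01]
```

View pics/s4.png

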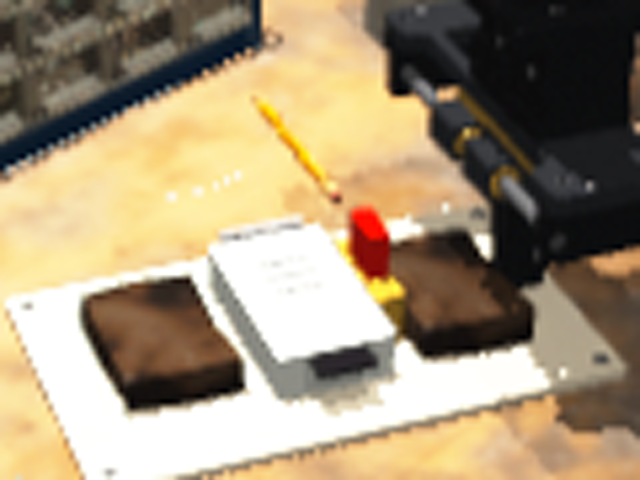

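Force rises as if the stack were solid, and the picture shows the block against the spacer. The spacer-to-hood contact near crop (385,270) is not resolved, so I'll check it from the top view.

```bash
python3 - <<'E'
from h import *
ex,ey=fr(); o=[]
# rectify crops onto plane z=36.5mm in board frame, 8 px/mm... (5 px/mm)
for n in('t3','t4','s3','s4'):
    c=dict(np.load(f'pics/{n}.npz'))
    xs=np.arange(45,-65,-.35)/1000; ys=np.arange(10,-75,-.35)/1000   # rows x, cols y
    X,Y=np.meshgrid(xs,ys,indexing='ij'); W=np.stack([B[0]+X*ex[0]+Y*ey[0],B[1]+X*ex[1]+Y*ey[1],np.full_like(X,.0365)],-1)
    C=W@c['R'].T+c['t']; u=C[...,0]/C[...,2]*c['f']+c['cx']; v=C[...,1]/C[...,2]*c['f']+c['cy']
    im=cv2.remap(c['img'],u.astype(np.float32),v.astype(np.float32),cv2.INTER_CUBIC); o.append(im)
    hsv=cv2.cvtColor(im,cv2.COLOR_RGB2HSV).astype(int)
    # saturation profile across y at front end of the spacer (x -25..-16) and rear end
    for lo,hi in((-25,-16),(17,25)):
        r=(xs*1000>lo)&(xs*1000<hi); p=np.median(im[r].astype(int)[...,0]-im[r].astype(int)[...,2],axis=0)
        print(n,lo,' '.join(f'{int(y*1000)}:{int(q)}' for y,q in list(zip(ys,p))[80:180:4]))
cv2.imwrite('pics/rect.png',cv2.resize(np.hstack(o),(800,260))[...,::-1])
E
```

```text
t3 -25 -17:-3 -19:-4 -20:-9 -22:-8 -23:6 -24:41 -26:83 -27:113 -29:129 -30:127 -31:125 -33:124 -34:125 -36:129 -37:132 -38:127 -40:115 -41:88 -43:54 -44:29 -45:14 -47:14 -48:17 -50:19 -51:22
t3 17 -17:-3 -19:-4 -20:-7 -22:-7 -23:-5 -24:24 -26:71 -27:115 -29:141 -30:141 -31:147 -33:151 -34:152 -36:156 -37:154 -38:127 -40:96 -41:56 -43:28 -44:13 -45:6 -47:8 -48:14 -50:23 -51:28
t4 -25 -17:-4 -19:-6 -20:-12 -22:-4 -23:27 -24:74 -26:116 -27:129 -29:129 -30:125 -31:123 -33:125 -34:127 -36:130 -37:129 -38:110 -40:71 -41:31 -43:15 -44:18 -45:27 -47:32 -48:37 -50:38 -51:39
t4 17 -17:-3 -19:-9 -20:-14 -22:-3 -23:23 -24:66 -26:111 -27:139 -29:152 -30:149 -31:149 -33:153 -34:153 -36:151 -37:136 -38:111 -40:80 -41:47 -43:30 -44:24 -45:22 -47:26 -48:25 -50:23 -51:23
s3 -25 -17:0 -19:0 -20:0 -22:18 -23:64 -24:138 -26:186 -27:184 -29:181 -30:181 -31:182 -33:182 -34:183 -36:183 -37:181 -38:182 -40:173 -41:142 -43:85 -44:51 -45:42 -47:48 -48:53 -50:58 -51:64
s3 17 -17:0 -19:0 -20:1 -22:18 -23:72 -24:139 -26:184 -27:188 -29:179 -30:163 -31:141 -33:128 -34:122 -36:125 -37:127 -38:127 -40:126 -41:123 -43:122 -44:123 -45:127 -47:128 -48:128 -50:126 -51:106
s4 -25 -17:0 -19:0 -20:0 -22:38 -23:104 -24:160 -26:183 -27:183 -29:181 -30:183 -31:184 -33:184 -34:184 -36:180 -37:179 -38:167 -40:120 -41:74 -43:56 -44:63 -45:65 -47:62 -48:58 -50:57 -51:57
s4 17 -17:0 -19:0 -20:0 -22:30 -23:99 -24:163 -26:192 -27:187 -29:161 -30:136 -31:121 -33:123 -34:124 -36:125 -37:125 -38:124 -40:122 -41:121 -43:121 -44:122 -45:129 -47:130 -48:123 -50:87 -51:47
```

View pics/rect.png

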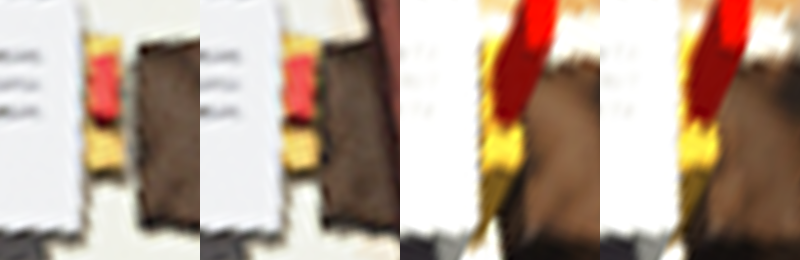

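```bash
python3 - <<'E'
from h import *
ex,ey=fr(); X=-.004; f0=np.array([.1,.2])
for y in (-.1097,-.1094,-.1091,-.1088):
    arm.movel(w(X,y,.014),speed=.01); arm.sleep(.1); s=arm.get_state(); g=s['wrist_force'][:2]-f0
    print(y,((s['position'][:2]-B)@ey*1000).round(2),(-g@ey).round(1),s['torque'].round(2))
    if -g@ey>13: break
c=cam('top'); 
def prof(c,lo,hi,a,b,z,rb):
    xs=np.arange(lo,hi,.5)/1000; ys=np.arange(a,b,-.25)/1000
    Xg,Y=np.meshgrid(xs,ys,indexing='ij'); W=np.stack([B[0]+Xg*ex[0]+Y*ey[0],B[1]+Xg*ex[1]+Y*ey[1],np.full_like(Xg,z)],-1)
    C=W@c['R'].T+c['t']; u=C[...,0]/C[...,2]*c['f']+c['cx']; v=C[...,1]/C[...,2]*c['f']+c['cy']
    im=cv2.remap(c['img'],u.astype(np.float32),v.astype(np.float32),cv2.INTER_LINEAR).astype(int).mean(0)
    return ys*1000,(im[:,0]-im[:,2]) if rb else im.sum(1)/3
for nm,c in(('t3',dict(np.load('pics/t3.npz'))),('t4',dict(np.load('pics/t4.npz'))),('now',c)):
    for lo,hi in((-25,-16),(17,25)):
        ys,p=prof(c,lo,hi,-15,-50,.037,True); h=.5*np.median(p[(ys<-30)&(ys>-36)])
        i=np.flatnonzero(p>h); print(nm,lo,'brass edges',ys[i[0]],ys[i[-1]])
    ys,p=prof(c,-45,-35,-10,-35,.036,False); print(nm,'hood',p[::6].astype(int), 'at',ys[0],'step -1.5')
print(arm.get_state()['time'])
E
```

```text
-0.1097 -110.83 10.4 [-1.76  0.43  0.04]
-0.1094 -110.69 12.8 [-1.98  0.5  -0.02]
-0.1091 -110.59 12.4 [-2.15  0.54  0.  ]
-0.1088 -110.49 13.5 [-2.32  0.63  0.01]
t3 -25 brass edges -26.0 -42.75
t3 17 brass edges -26.5 -41.25
t3 hood [241 241 241 241 241 242 242 240 229 209 181 164 175 204 225 234 238] at -10.0 step -1.5
t4 -25 brass edges -24.75 -40.75
t4 17 brass edges -25.25 -40.5
t4 hood [241 241 241 241 241 242 243 241 230 210 183 165 177 206 227 236 241] at -10.0 step -1.5
now -25 brass edges -24.75 -40.5
now 17 brass edges -25.25 -40.5
now hood [241 241 241 241 242 242 243 241 230 211 183 166 177 205 226 236 241] at -10.0 step -1.5
36.5917
```

The spacer's brass edge (about -24.9 mm) lines up with the hood edge (about -24.5 mm). It did not move under extra force, so the stack is solid. Handing in while still pressing.

```bash
python3 - <<'E'
from h import *
arm.sleep(.3); s=arm.get_state(); print(s['wrist_force'],s['time']); print(arm.finish_job())
E
```

```text
[ -4.38766465 -14.10811869   4.11796564] 36.8917
the job is handed in; nothing more can be done
None
```

I handed the job in at 36.9 s: hood closed, spacer standing in the right-hand gap, and the right block pushed flush and still held with about 14 N (my measurements; no verdict was returned).

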